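Set the worm mesh on a model railway turntable drive

TASK

On the model turntable's drive unit, first pull the round lock cap straight up until it snaps to its raised position. Then turn the winged thumbscrew clockwise until it seats, back it off a quarter turn to give the worm its running clearance, and finish while still holding the thumbscrew's wing between the fingers, keeping it still at that setting. Leave the cap raised and do not disturb the boxcar, screwdriver and dish lying around.

Things in the scene. Friction and masses are not known exactly. Their poses are not given: they have to be found in the camera images.
- drive_unit: Drive unit fixed to the board, turned any way round: plate 240 x 100 x 12 mm with two grey blocks, motor can between. Origin: centre of the underside, on the work surface; x along the length, z up. Larger block (90 x 70 mm, brass gear on its -y side): thumbscrew at x = +60 mm, y = 0. Smaller block (50 x 60): lock cap at x = -70 mm, y = 0. All but screw, cap and their bosses is at most 51 mm high.
- screw_grip (a point): Middle of the thumbscrew's wing, on its vertical axis, 84 mm above the work surface. The wing is an upright flat steel plate 44 long, 10 thick, 30 mm tall (69 to 99 mm above the surface) on a 9 mm stem; below it a boss 30 mm in diameter, with a thin collar, reaches 61 mm. The point turns with the screw: x along the wing's length, y across its thickness, z up.
- wing_end (a point): Point 20 mm out along the wing's +x half, at the same height as screw_grip; it goes round with the screw.
- adj_screw (a joint): Thumbscrew angle from its seat, rad: 0 = seated (hard stop); grows as it backs off, counterclockwise from above. Starts 0.7 to 2.0 from the seat, at most 3.0. Seated, the wing lies along the unit's length; a quarter turn off (1.57), straight across it. It does not rise or sink, takes about 0.07 N m and stays where left.
- cap_grip (a point): Centre of the lock cap: an upright round black knurled cap, 22 mm in diameter, 26 mm tall. When down, its centre is 71 mm above the work surface (cap from 58 to 84 mm); the point rises with it. The steel boss under it is 16 mm thick, the block's top is at 45 mm.
- lock_cap (a joint): Height of the lock cap above its down position, m: 0 = down (locked), as it starts; 0.014 = fully raised (stop). An over-centre detent holds it at either end; it takes about 5 N to pull it up and it snaps up past the middle.
- boxcar: Bystander: dark red model boxcar 130 x 32 x 48 mm standing beside the unit. Origin at the centre of its underside, x along its length, z up.
- screwdriver_grip (a point): Bystander: screwdriver about 150 mm long lying beside the unit; this point is on its handle, x along the tool.
- dish: Bystander: small round aluminium dish, 60 mm in diameter, 22 mm tall. Origin at the centre of its underside.

How it is judged:
On the way, in this order (a step that is already met when the one before it is completed fails the run):
1. the lock cap is pulled up (raised at least 10 of its 14 mm) (value of joint lock_cap above 0.01 m), for 0.2 s.
2. with the cap up, the thumbscrew is turned clockwise until it seats (within 0.08 rad of its stop) (value of joint adj_screw below 0.08 rad and value of joint lock_cap above 0.01 m), for 0.2 s.
At the end, for the whole second after the job is handed in: The thumbscrew stands a quarter turn back from its seat (1.32 to 1.82 rad), still, with the fingers holding its wing (contact over 2 N, grasp point within 30 mm of the wing's middle); the lock cap is up (over 10 mm); the bystanders are within 30 mm of where they were (value of joint adj_screw between 1.32 and 1.82 rad and velocity of joint adj_screw between -0.1 and 0.1 rad/s and value of joint lock_cap above 0.01 m and contact force between the fingers and adj_screw above 2 N and distance between the grasp point and screw_grip below 0.03 m and distance of each of boxcar, screwdriver_grip, dish from where it was at the start of the episode below 0.03 m); the arm keeps its last pose, push and grip.
It fails at once if the thumbscrew is turned while the lock cap is still down (value of joint lock_cap below 0.004 m and distance of wing_end from where it was at the start of the episode above 0.012 m).
It fails at once if a bystander is pushed more than 30 mm (distance of any of boxcar, screwdriver_grip, dish from where it was at the start of the episode above 0.03 m).
It also fails if it takes over 48 s, if anything falls off the work surface, if the arm or the gripper's body presses on something with over 40 N, if the wrist force passes 120 N, or if a joint passes its speed limit or range.

ROBOT

A 7-joint arm with a two-finger parallel gripper is mounted at the origin on the work surface. World frame = base frame: x ahead of the robot, y to its left, z up, the work surface at z = 0. Lengths are in m, angles in rad, forces in N, time in s.
With the tool pointing down it reaches from about 0.35 to 0.9 m from the base axis. Payload 8.1 kg.
Tool frame: the origin (TCP) lies at the very end of the fingers, on their centre line; the grasp point (between the pads) lies 19 mm behind it (arm.tcp_to_grasp is the z of the grasp point in the tool frame, in m); z points along the fingers, y is the line along which they close (so a half turn about z gives the same grasp; the last joint's range is limited). The gripper opens to 92 mm and grips with 3 to 60 N. Pads are 19 mm wide; open, the fingers measure 130 mm over their backs; the gripper's body (75 mm by 190 mm) begins 47 mm behind the grasp point.
Start: joints at [-1.259, 0.434, 0.025, 1.573, -0.012, 1.134, -0.075], TCP at [0.252, 0.572, 0.227] pointing down, gripper open.
Joint ranges: [-2.62, 2.62], [-0.44, 2.09], [-1.27, 1.32], [0.08, 2.57], [-1.32, 4.46], [0.12, 2], [-2.74, 2.74]. Speed limits (rad/s): [2.22, 2.22, 3.01, 3.01, 3.14, 3.14, 3.14].

INTERFACE

Orientations are given as a rotation vector (axis times angle).
In Python, from cell import readout, vision, sign_off, arm gives the robot as it stands. The module is installed in compiled form; this text tells all that it offers.
- The arm moves only by the shell command python3 -m creep 'ROWS' [FORCE]. ROWS is JSON, a list of rows, each a list of 5 numbers: the shift along the tool's x, y, z in units of 4 cm (1.0 is 4 cm), then the turn about the tool's z in units of 4 degrees (1.0 is 4 degrees), then the opening, from 0 (shut) to 1 (fully open). A call has 1 to 12 rows; each row shifts and turns the commanded pose from where the row before left it, along the tool's axes as they then stand; what a row does not reach is not made up. A row lasts 1/8 s, in which the tool goes at most 62.5 mm and 10.7 degrees, less where a joint would pass 70% of its speed; a pose out of reach is approached as far as the arm can. A call with a number of a shift or a turn outside -1 to 1 is refused whole. A call with a gripper value outside its range is refused whole. The fingers move at their own pace and stop on an object; FORCE is the grip in N (left out, the last holds). Time passes only in rows, so rows that do not move let the fingers close. It gives the time, the measured TCP pose, the force, the opening and the grip force at its end, in the units of the state.
- readout.observe(): the state, without advancing time (a new reading comes with each control period).
- vision.get_image(name): name is "scene" or "top" or "wrist"; returns a dict with "pixels" (384x512x3 uint8, blue, green, red), "z_map" (384x512 float32, m along the optical axis (not along the pixel's ray), 0 where there is no reading), "camera_matrix" (3x3 intrinsics, pixels), "k1" (the pictures are not rectified: a ray, as slopes to the right and down, at radius r is drawn at 1 + k1 r^2 times it, then the intrinsics apply), "position" and "rotation" of the camera in the world. Camera axes: x right, y up, looking along -z (the intrinsics and any distortion apply to the point x, -y, -z); pixel columns grow to the right and rows downward; lengths in m; the calibration is good to about 2 mm. A picture is of the moment at which its call begins.
- sign_off(): hands the job in; it is judged then, once.
The state is a dict: "clock": time; "joints": joint angles; "dq": joint speeds; "joint_efforts": joint torques, N m; "position": TCP position; "ee_rot": TCP orientation; "force": force on the tool from outside, world axes, zero at the start; "ft_torque": the same for the moment, N m; "width": opening from 0.0 (shut) to 1.0 (fully open); "gripper_force": force on a finger pad.
Only numpy, scipy, OpenCV 4.12 (cv2) and the standard library are available. Lean on these libraries where they do the work, as an engineer would, in place of code of your own. Each camera call takes 0.05 s, during which the arm holds its last target. There are 200 camera calls.

## Working session

There is one attempt and no reset: what is moved stays moved. The work goes in short steps, Python scripts to look and compute and a shell command to move; the robot and the scene stay as the last step left them, time stands still between calls to the robot, and variables do not carry over. Pictures are saved under pics/ and viewed, at most 10 in all, crops included, and the job is handed in when it is done.

```bash
mkdir -p pics; cat > h.py <<'E'
import numpy as np, cv2
from cell import readout, vision, arm
def grab(n,save=None):
    im=vision.get_image(n)
    if save: cv2.imwrite('pics/'+save,im['pixels'])
    np.savez('/tmp/'+n+'.npz',**im); return im
def world(im,uv,z):
    K=np.array(im['camera_matrix']);k=float(im['k1'])
    uv=np.atleast_2d(uv).astype(float)
    n=cv2.undistortPoints(uv[:,None],K,np.array([k,0,0,0,0.]))[:,0]
    d=np.c_[n[:,0],-n[:,1],-np.ones(len(n))]@np.array(im['rotation']).T
    p=np.array(im['position']); t=(z-p[2])/d[:,2]
    return p+t[:,None]*d
def cloud(im):
    v,u=np.mgrid[0:384,0:512]; K=np.array(im['camera_matrix']);k=float(im['k1'])
    uv=np.c_[u.ravel(),v.ravel()].astype(float)
    n=cv2.undistortPoints(uv[:,None],K,np.array([k,0,0,0,0.]))[:,0]
    z=im['z_map'].ravel()[:,None]
    P=np.c_[n[:,:1],-n[:,1:],-np.ones(len(n))]*z@np.array(im['rotation']).T+np.array(im['position'])
    P[z[:,0]==0]=np.nan
    return P.reshape(384,512,3)
E
python3 - <<'E'
from h import *
a=grab('top','top0.png');b=grab('scene','scene0.png')
cv2.imwrite('pics/both0.png',cv2.resize(np.hstack([a['pixels'],b['pixels']]),(800,300)))
print(readout.observe(),arm.tcp_to_grasp, a['position'],a['rotation'],a['k1'])
E
```

```text
{'clock': 0.1, 'joints': array([-1.25856792,  0.43514894,  0.02499651,  1.57401135, -0.01155626,
        1.134016  , -0.07507287]), 'dq': array([ 0.00068331, -0.00136357, -0.0010397 , -0.00203226,  0.00057906,
        0.00104295, -0.00216722]), 'joint_efforts': array([ 2.54852399e-03, -6.69124746e+01,  9.87801477e-01, -3.15140569e+01,
       -6.04748446e-02,  3.74921900e-02,  1.62998549e-05]), 'position': array([0.25178226, 0.57153051, 0.22602443]), 'ee_rot': array([-6.46992839e-01, -3.07412678e+00,  2.25420767e-03]), 'force': array([ 0.68540427, -0.34404792, -0.08584478]), 'ft_torque': array([-0.05958086, -0.01367665, -0.00892251]), 'gripper_force': 0.0, 'width': 1.001187250445627} -0.0188 [0.45501967 0.10902947 1.13244707] [ 0.07766336 -0.08160399 -1.57986517] -0.12934265866950428
```

View pics/top0.png

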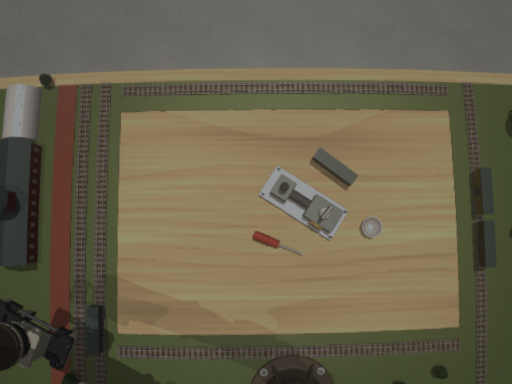

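The top view shows the unit around (303,203): cap block at about (284,187) and thumbscrew at (324,213). The boxcar is at (335,167), the dish at (371,228) and the screwdriver at (267,240).

```bash
sed -i "s/np.array(im\['rotation'\])/R(im)/" h.py; cat >> h.py <<'E'
def R(im): return cv2.Rodrigues(np.array(im['rotation'],float))[0]
E
python3 - <<'E'
from h import *
a=np.load('/tmp/top.npz')
print('cap',world(a,[284,187],.084),'scr',world(a,[324,213],.099))
print('others',world(a,[[335,167],[371,228],[267,240],[300,255]],.02))
# plate rect: light grey low-saturation pixels
hsv=cv2.cvtColor(a['pixels'],cv2.COLOR_BGR2HSV)
P=cloud(a); 
m=((P[...,2]>.006)&(hsv[...,1]<60)).astype(np.uint8); m[:150]=0;m[260:]=0;m[:,:245]=0;m[:,358:]=0
m=cv2.morphologyEx(m,cv2.MORPH_OPEN,np.ones((3,3)))
n,l,st,c=cv2.connectedComponentsWithStats(m)
for i in range(1,n):
  if st[i,4]>100: 
    ys,xs=np.where(l==i); w=world(a,np.c_[xs,ys],.012)[:,:2].astype(np.float32); print(st[i],cv2.minAreaRect(w))
r=P[160:245,250:355]; 
for zlo,zhi in((.075,.09),(.09,.11)):
  q=r[(r[...,2]>zlo)&(r[...,2]<zhi)]; print(zlo,len(q),np.nanmedian(q,0))
cv2.imwrite('pics/crop0.png',cv2.resize(a['pixels'][150:260,245:385],None,fx=5,fy=5,interpolation=cv2.INTER_CUBIC))
E
```

```text
cap [[0.5802692  0.02123986 0.084     ]] scr [[ 0.50983646 -0.07988514  0.099     ]]
others [[ 0.64328833 -0.12943471  0.02      ]
 [ 0.47029351 -0.22607685  0.02      ]
 [ 0.44144755  0.06537057  0.02      ]
 [ 0.39908476 -0.02498402  0.02      ]]
[314 150  43  34 571] ((0.6480451822280884, -0.1310299187898636), (0.13419568538665771, 0.036566246300935745), 52.68415832519531)
[ 259  166   89   74 2951] ((0.5450565218925476, -0.037416473031044006), (0.24065746366977692, 0.10035987943410873), 56.88847351074219)
0.075 69 [0.5826563  0.01868838 0.08376043]
0.09 66 [ 0.51239495 -0.08669378  0.09781548]
```

View pics/crop0.png

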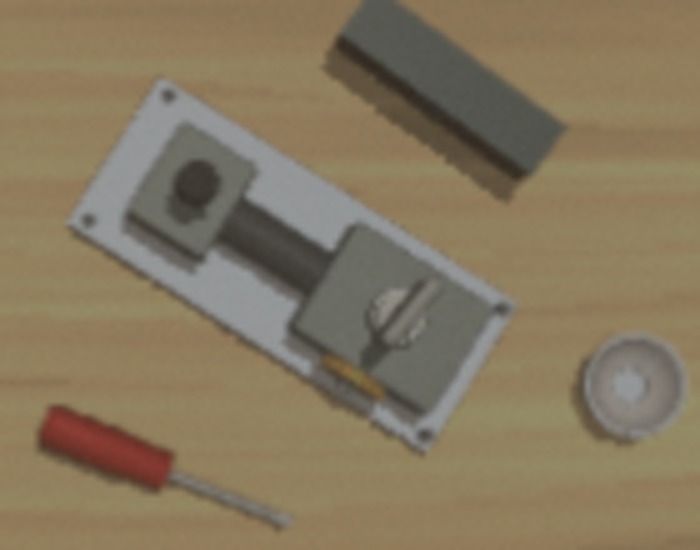

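```bash
python3 -m creep '[[0,0,0,1,1],[0,0,0,1,1],[0,0,0,1,1],[0,0,0,1,1],[-1,-0.33,0,0.2,1],[-1,-0.33,0,0,1],[-1,-0.33,0,0,1],[-1,-0.33,0,0,1],[-1,-0.33,0,0,1],[-1,-0.33,0,0,1],[-1,-0.33,0,0,1],[-1,-0.33,0,0,1]]'; python3 -m creep '[[-1,-0.33,0,0,1],[-1,-0.33,0,0,1],[-1,-0.33,0,0,1],[-1,-0.33,0,0,1],[-1,-0.33,0,0,1],[-1,-0.33,0,0,1],[-1,-0.33,0,0,1],[0,0,0,0,1],[0,0,0,0,1]]'
cat >> h.py <<'E'
def to(xy,z):
    s=readout.observe(); M=cv2.Rodrigues(s['ee_rot'])[0]
    d=M.T@(np.array([*xy,z])-s['position'])/.04
    print('t',s['clock'],'pos',s['position'].round(4),'units',d.round(2),'yaw_y',np.degrees(np.arctan2(M[1,1],M[0,1])).round(1),'tilt',M[:,2].round(3),'q7',s['joints'][6].round(2))
E
python3 - <<'E'
from h import *
to((.583,.0203),.055); w=grab('wrist','w1.png'); print(w['position'],w['rotation'])
P=cloud(w)
for lo,hi in((.077,.09),(.092,.105)):
  m=(P[...,2]>lo)&(P[...,2]<hi); q=P[m]; v,u=np.where(m)
  if len(q): print(lo,len(q),np.median(q,0),q.min(0),q.max(0),u.mean(),v.mean())
E
```

```text
clock: 1.6
position: [0.4272, 0.2826, 0.2265]
ee_rot: [-1.089, -2.947, 0.001]
force: [-0.6, 0.4, 0.6]
width: 1.002
gripper_force: 0.0
clock: 2.72
position: [0.579, 0.0322, 0.2263]
ee_rot: [-1.089, -2.946, -0.0]
force: [-0.4, 0.8, -0.3]
width: 0.997
gripper_force: 0.0
t 2.725 pos [0.579  0.0322 0.2263] units [-0.27 -0.16  4.28] yaw_y 49.4 tilt [-0.001  0.    -1.   ] q7 0.85
[0.52259318 0.08020726 0.3852804 ] [-0.25770131 -0.11878356  0.85787624]
0.077 620 [0.57736031 0.01558906 0.084638  ] [ 0.4945379  -0.09792277  0.07706071] [0.59459346 0.03141881 0.08993678] 203.85645161290321 193.46774193548387
0.092 490 [ 0.51223736 -0.0856659   0.09887067] [ 0.49437153 -0.10310902  0.09202194] [ 0.52991537 -0.07191696  0.10190768] 119.35714285714286 207.81836734693877
```

View pics/w1.png

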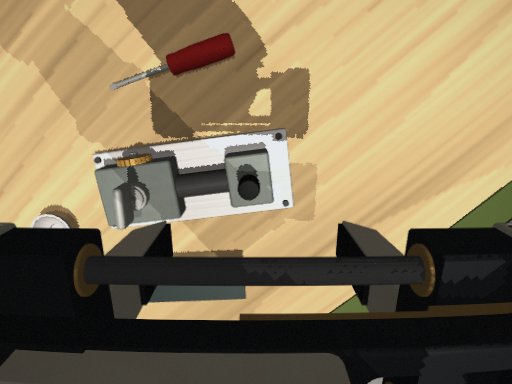

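The wrist view shows the cap top at about (248,186) and the wing at (122,205), with the unit clear of the fingers.

```bash
python3 - <<'E'
from h import *
w=np.load('/tmp/wrist.npz'); P=cloud(w)
q=P[170:215,230:270].reshape(-1,3); q=q[(q[:,2]>.081)&(q[:,2]<.087)][:,:2].astype(np.float32)
print('cap',len(q),cv2.minEnclosingCircle(q),q.mean(0)); c=np.array(cv2.minEnclosingCircle(q)[0])
q=P[165:240,95:160].reshape(-1,3); q=q[(q[:,2]>.095)&(q[:,2]<.103)][:,:2].astype(np.float32)
print('wing',len(q),cv2.minAreaRect(q),q.mean(0))
e=np.linalg.svd(q-q.mean(0))[2][0]; print(np.degrees(np.arctan2(e[1],e[0])))
to(q.mean(0),.17)
to(c,.056)
E
```

```text
cap 355 ((0.5836018323898315, 0.02050825208425522), 0.011188226751983166) [0.5831725  0.02061136]
wing 426 ((0.5126768946647644, -0.08784450590610504), (0.010089871473610401, 0.04370517283678055), 49.070552825927734) [ 0.51225317 -0.08650051]
-40.80739
t 2.775 pos [0.5788 0.0328 0.2264] units [-0.67 -3.35  1.41] yaw_y 49.5 tilt [-0.001  0.001 -1.   ] q7 0.85
t 2.775 pos [0.5788 0.0328 0.2264] units [-0.3  -0.16  4.26] yaw_y 49.5 tilt [-0.001  0.001 -1.   ] q7 0.85
```

```bash
python3 -m creep '[[-0.3,-0.16,0,0,1],[0,0,1,0,1],[0,0,1,0,1],[0,0,1,0,0.7],[0,0,0.7,0,0.7],[0,0,0,0,0.7],[0,0,0,0,0.7],[0,0,0,0,0.7]]' 30; python3 -c "
from h import *
to((.5835,.0205),.056)"
```

```text
clock: 3.78
position: [0.5854, 0.019, 0.0802]
ee_rot: [1.088, 2.945, 0.002]
force: [-0.1, -0.4, -0.4]
width: 0.703
gripper_force: 0.0
t 3.775 pos [0.5854 0.019  0.0802] units [ 0.06 -0.    0.61] yaw_y 49.4 tilt [ 0.003  0.    -1.   ] q7 0.93
```

```bash
python3 -m creep '[[0.06,0,0.3,0,0.7],[0,0,0.3,0,0.7],[0,0,0,0,0.7],[0,0,0,0,0],[0,0,0,0,0],[0,0,0,0,0],[0,0,0,0,0],[0,0,0,0,0],[0,0,0,0,0]]' 30; python3 -c "
from h import *
to((.5835,.0205),.056)"
```

```text
clock: 4.9
position: [0.5831, 0.0211, 0.055]
ee_rot: [1.088, 2.946, 0.001]
force: [2.3, 3.6, 0.4]
width: 0.235
gripper_force: 30.0
t 4.9 pos [0.5831 0.0211 0.055 ] units [-0.02 -0.01 -0.03] yaw_y 49.5 tilt [ 0.001  0.001 -1.   ] q7 0.94
```

```bash
python3 -m creep '[[0,0,-0.07,0,0],[0,0,-0.07,0,0],[0,0,-0.07,0,0],[0,0,-0.07,0,0],[0,0,-0.07,0,0],[0,0,-0.02,0,0],[0,0,0,0,0],[0,0,0,0,0]]'
```

```text
clock: 5.9
position: [0.583, 0.0211, 0.0691]
ee_rot: [1.088, 2.946, 0.001]
force: [7.3, 4.4, -10.4]
width: 0.232
gripper_force: 30.0
```

```bash
python3 -m creep '[[0,0,0.02,0,0.7],[0,0,0,0,0.7],[0,0,0,0,0.7],[0,0,0,0,0.7],[0,0,-0.5,0,0.7],[0,0,-0.8,0,0.7],[0,0,-1,0,0.7],[0,0,0,0,0.7],[0,0,0,0,0.7]]'; python3 - <<'E'
from h import *
w=grab('wrist'); P=cloud(w)
q=P.reshape(-1,3); s=q[(np.hypot(q[:,0]-.5835,q[:,1]-.0205)<.009)]; print('cap z',np.nanpercentile(s[:,2],[50,90]))
q=q[(q[:,2]>.095)&(q[:,2]<.103)&(np.hypot(q[:,0]-.5125,q[:,1]+.087)<.03)][:,:2].astype(np.float32)
if len(q)>50: print('wing',len(q),cv2.minAreaRect(q))
to((.5125,-.0875),.13)
E
```

```text
clock: 7.02
position: [0.5821, 0.0206, 0.1604]
ee_rot: [-1.089, -2.946, -0.0]
force: [0.7, 0.2, -0.8]
width: 0.702
gripper_force: 0.0
cap z [0.0987722  0.09975694]
wing 386 ((0.5055441856384277, -0.08187462389469147), (0.009912742301821709, 0.025435784831643105), 49.328895568847656)
t 7.075 pos [0.5818 0.0206 0.1599] units [-0.44 -3.18  0.75] yaw_y 49.4 tilt [-0.001 -0.    -1.   ] q7 0.9
```

```bash
python3 -m creep '[[-0.1,-0.8,0,0,0.7],[-0.1,-0.8,0,0,0.7],[-0.1,-0.8,0,0,0.7],[-0.14,-0.78,0,0,0.7],[0,0,0.4,0,0.6],[0,0,0.3,0,0.6],[0,0,0,0,0.6],[0,0,0,0,0.6]]'; python3 -c "
from h import *
to((.5125,-.0875),.067)"
```

```text
clock: 8.07
position: [0.5135, -0.0868, 0.1325]
ee_rot: [-1.087, -2.947, 0.0]
force: [0.4, -0.6, -0.1]
width: 0.599
gripper_force: 0.0
t 8.075 pos [ 0.5135 -0.0868  0.1325] units [ 0.01 -0.03  1.64] yaw_y 49.5 tilt [-0.  0. -1.] q7 1.1
```

```bash
python3 -m creep '[[0,-0.03,0.5,0,0.6],[0,0,0.5,0,0.6],[0,0,0.4,0,0.6],[0,0,0.24,0,0.6],[0,0,0,0,0.6],[0,0,0,0,0.6],[0,0,0,0,0],[0,0,0,0,0],[0,0,0,0,0],[0,0,0,0,0],[0,0,0,0,0],[0,0,0,0,0]]' 25; python3 -c "
from h import *
to((.5125,-.0875),.067)"
```

```text
clock: 9.57
position: [0.5126, -0.0882, 0.0672]
ee_rot: [1.089, 2.947, 0.0]
force: [1.5, 1.1, 0.8]
width: 0.106
gripper_force: 25.0
t 9.575 pos [ 0.5126 -0.0882  0.0672] units [0.01 0.01 0.  ] yaw_y 49.4 tilt [ 0.  0. -1.] q7 1.15
```

```bash
python3 -m creep '[[0,0,0,0.5,0],[0,0,0,1,0],[0,0,0,1,0],[0,0,0,1,0],[0,0,0,1,0],[0,0,0,1,0],[0,0,0,1,0],[0,0,0,1,0],[0,0,0,1,0],[0,0,0,1,0],[0,0,0,1,0],[0,0,0,0,0]]'; python3 -c "
from h import *
to((.5126,-.0882),.067);print(readout.observe()['ft_torque'])"
```

```text
clock: 11.08
position: [0.513, -0.088, 0.0672]
ee_rot: [2.073, 2.36, 0.001]
force: [3.5, 2.6, -2.1]
width: 0.105
gripper_force: 25.0
t 11.075 pos [ 0.513  -0.088   0.0672] units [-0.   -0.01  0.  ] yaw_y 7.4 tilt [ 0.001  0.    -1.   ] q7 0.57
[ 0.46458556 -0.78405121 -0.07290801]
```

Forces are low. It needs about 40° more to reach the seat.

```bash
python3 -m creep '[[0,0,0,1,0],[0,0,0,1,0],[0,0,0,1,0],[0,0,0,1,0],[0,0,0,1,0],[0,0,0,1,0],[0,0,0,1,0],[0,0,0,1,0],[0,0,0,1,0],[0,0,0,0.7,0],[0,0,0,0,0],[0,0,0,0,0]]'; python3 -c "
from h import *
to((.5126,-.0882),.067);print(readout.observe()['ft_torque'])"
```

```text
clock: 12.58
position: [0.5136, -0.0881, 0.0672]
ee_rot: [2.737, 1.54, 0.002]
force: [5.3, 1.8, -5.7]
width: 0.11
gripper_force: 25.0
t 12.575 pos [ 0.5136 -0.0881  0.0672] units [-0.01 -0.02  0.01] yaw_y -31.3 tilt [ 0.002 -0.    -1.   ] q7 0.05
[ 0.31143009 -1.15847515 -0.03473879]
```

```bash
python3 -m creep '[[0,0,0,0.4,0],[0,0,0,0.4,0],[0,0,0,0.4,0],[0,0,0,0,0],[0,0,0,0,0],[0,0,0,0,0]]'; python3 -c "
from h import *
to((.5126,-.0882),.067);print(readout.observe()['ft_torque'])"
```

```text
clock: 13.32
position: [0.5135, -0.0883, 0.0672]
ee_rot: [2.798, 1.425, 0.002]
force: [5.3, 0.8, -4.8]
width: 0.112
gripper_force: 25.7
t 13.325 pos [ 0.5135 -0.0883  0.0672] units [-0.01 -0.02  0.01] yaw_y -36.0 tilt [ 0.002 -0.001 -1.   ] q7 -0.01
[ 0.07697229 -1.06057527  0.57913118]
```

Torque rose to 0.58 N m, against 0.07 while running, so the screw is seated. Now backing off a quarter turn to a tool y-yaw of about 56.8°.

```bash
python3 -m creep '[[0,0,0,-0.6,0],[0,0,0,-1,0],[0,0,0,-1,0],[0,0,0,-1,0],[0,0,0,-1,0],[0,0,0,-1,0],[0,0,0,-1,0],[0,0,0,-1,0],[0,0,0,-1,0],[0,0,0,-1,0],[0,0,0,-1,0],[0,0,0,-1,0]]'; python3 -m creep '[[0,0,0,-1,0],[0,0,0,-1,0],[0,0,0,-1,0],[0,0,0,-1,0],[0,0,0,-1,0],[0,0,0,-1,0],[0,0,0,-1,0],[0,0,0,-1,0],[0,0,0,-1,0],[0,0,0,-1,0],[0,0,0,0,0],[0,0,0,0,0]]';python3 -c "
from h import *
to((.5126,-.0882),.067);print(readout.observe()['ft_torque'])"
```

```text
clock: 14.82
position: [0.513, -0.0881, 0.0672]
ee_rot: [2.01, 2.414, 0.001]
force: [4.9, 2.7, -3.7]
width: 0.105
gripper_force: 25.0
clock: 16.32
position: [0.5126, -0.0884, 0.0672]
ee_rot: [1.07, 2.953, 0.0]
force: [2.4, 1.6, -1.1]
width: 0.109
gripper_force: 25.0
t 16.325 pos [ 0.5126 -0.0884  0.0672] units [0. 0. 0.] yaw_y 50.2 tilt [ 0.  0. -1.] q7 1.16
[ 0.39479602 -0.66959647  0.03317855]
```

```bash
python3 -m creep '[[0,0,0,-0.8,0],[0,0,0,-0.8,0],[0,0,0,0,0],[0,0,0,0,0],[0,0,0,0,0]]';python3 - <<'E'
from h import *
to((.5126,-.0882),.067)
for n in('top','scene'):
  w=grab(n); q=cloud(w).reshape(-1,3)
  s=q[(np.hypot(q[:,0]-.5835,q[:,1]-.0205)<.009)]; print(n,'cap z',np.nanpercentile(s[:,2],[50,90]))
b=np.load('/tmp/scene.npz')['pixels']; a=np.load('/tmp/top.npz')['pixels']
cv2.imwrite('pics/end.png',np.vstack([cv2.resize(a[140:270,235:395],(640,300)),cv2.resize(b,(400,300))[:, :400].repeat(1,1) if 0 else cv2.resize(b,(640,300))]))
E
```

```text
clock: 16.95
position: [0.5125, -0.0884, 0.0672]
ee_rot: [0.903, 3.009, 0.0]
force: [2.8, 2.2, -1.6]
width: 0.11
gripper_force: 25.0
t 16.95 pos [ 0.5125 -0.0884  0.0672] units [0. 0. 0.] yaw_y 56.6 tilt [ 0. -0. -1.] q7 1.25
top cap z [0.0974483  0.09963732]
scene cap z [0.06271203 0.09883971]
```

View pics/end.png

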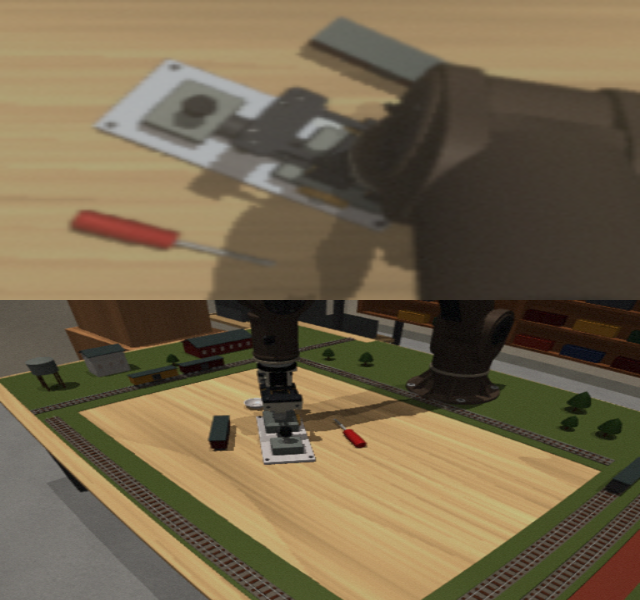

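The cap is up (top at 98 mm), the boxcar and screwdriver are where they were, and the gripper holds the wing. Handing in.

```bash
python3 -c "
from cell import sign_off; print(sign_off())"
```

```text
the job is handed in; nothing more can be done
None
```

Handed in at about 17 s: the lock cap is raised, and the thumbscrew was seated, then backed off a quarter turn (about 1.57 rad by tool angle) and is still held at 25 N. The boxcar and screwdriver look unmoved; the dish looks in place but is only partly visible in the last pictures. No verdict came back.

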